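# Set the stock tags to match the bins

## Robot

A 6-joint arm with a two-finger parallel gripper is mounted at the origin on a cart in front of the work surface, level with it; the furniture and walls round the work are solid. World frame = base frame: x ahead of the robot, y to its left, z up, the work surface at z = 0. Lengths are in m, angles in rad, forces in N, time in s.
With the tool pointing down it reaches from about 0.325 to 0.9 m from the base axis. Payload 6.1 kg.
Tool frame: the origin (TCP) lies at the very end of the fingers, on their centre line; the grasp point (between the pads) lies env.tcp_to_grasp behind it (env.tcp_to_grasp is the distance from the TCP to the grasp point, in m); z points along the fingers, y is the direction in which the jaws open and shut (so a half turn about z gives the same grasp; the last joint's range is limited). The gripper opens to 87 mm and grips with 3 to 60 N. Pads are 19 mm wide; open, the fingers measure 117 mm over their backs; the gripper's body (75 mm by 190 mm) begins 51 mm behind the grasp point.
Start: joints at [-1.327, 0.22, 1.526, -0, 1.395, -0.126], TCP at [0.226, -0.583, 0.223] pointing down, gripper open.
Joint ranges: [-2.98, 2.98], [-0.91, 2.08], [0.09, 2.57], [-1.24, 4.39], [0.2, 2.65], [-2.68, 2.68]. Speed limits (rad/s): [2.57, 2.57, 3.01, 3.14, 3.14, 3.14].

## Interface

Orientations are given as a unit quaternion [w, x, y, z].
In Python, from workcell import env gives the robot as it stands. The module is installed in compiled form; this text tells all that it offers.
- The arm moves only by the shell command python3 -m jog 'ROWS' [OPENING] [FORCE]. ROWS is JSON, a list of rows, each a list of 6 numbers: the shift along the tool's x, y, z in units of 40 mm (1.0 is 40 mm), then the turn, a rotation vector about the tool's x, y, z in units of 5 degrees (1.0 is 5 degrees). In form: [[dx, dy, dz, wx, wy, wz], ...]. A call has 1 to 5 rows; each row is the pose to reach, as a shift and turn from the pose commanded when the call began, along the tool's axes at that moment; what a row does not reach only later rows make up. A row lasts 1/10 s, in which the tool goes at most 50 mm and 8.59 degrees, less where a joint would pass 70% of its speed; a pose out of reach is approached as far as the arm can. A call with a gripper value outside its range is refused whole. OPENING is the closure, from 0 (fully open) to 1 (shut), set as the call begins (- or left out, the last holds). The fingers move at their own pace and stop on an object; FORCE is the grip in N (left out, the last holds). Time passes only in rows, so rows that repeat a pose let the fingers close. It gives the time, the measured TCP pose, the force and the opening at its end, in the units of the state.
- env.sense(): the state, without advancing time (a new reading comes with each control period).
- env.snapshot(name): name is "side" or "top"; returns the picture (400x640x3 uint8, red, green, blue); there is no depth.
- env.camera_info(name): a dict with "K" (3x3 intrinsics, pixels), "eye" and "orientation" of the camera in the world. Camera axes: x right, y up, looking along -z (the intrinsics and any distortion apply to the point x, -y, -z); pixel columns grow to the right and rows downward; lengths in m; the calibration is good to about 2 mm. A picture is of the moment at which its call begins. camera_info takes no time and is no camera call.
- env.job_done(): hands the job in, once; it reports no verdict.
The state is a dict: "time": time; "joints": joint angles; "qvel": joint speeds; "joint_torque": joint torques, N m; "ee_pos": TCP position; "tool_rot": TCP orientation; "ft_force": force on the tool from outside, world axes, zero at the start; "torque": the same for the moment, N m; "finger_gap": finger opening in m.
Only numpy, scipy, OpenCV 4.12 (cv2) and the standard library are available. Lean on these libraries where they do the work, as an engineer would, in place of code of your own. Each camera call takes 0.05 s, during which the arm holds its last target. There are 200 camera calls.

## Task

Each of the four bins on the stock board has a hinged tag in front of it, which should show the round disc if the bin is full (four bottles in it) and the bar if it is not. With the fingertips, gently push over the tags that are wrong and leave the ones that are already right alone, so that only the full bins show the disc. Do not pick up or shift any bottle or other loose thing.

Things in the scene. Friction and masses are not known exactly. Their poses are not given: they have to be found in the camera images.
- board: fixed grey base board, 305 x 318 x 8 mm. Origin on the worktop under the middle of the row of four hinge pins; x points away from the robot to the bins, y left along the row. It spans x -125 to +180 mm, y -159 to +159 mm. On it four like columns at y = -114, -38, 38, 114 mm: a hinged tag in an aluminium stand (57 mm wide in y, +-16 mm in x, top 50 mm above the worktop), a bin behind it
- hinge_a (a point): column a (the columns' order in the row varies): middle of the tag's hinge pin, 42 mm above the worktop, pin along the board's y. The column's fixed open grey bin, 74 x 73 x 40 mm, walls 3 mm, rim 48 mm above the worktop, is centred 135 mm behind the pin (board +x), front at 98 mm. It has room for four bottles, 2 x 2, each about 17 mm off its middle in x and y
- tag_a (a joint): hinge of column a's white tag (46 wide, 4 mm thick, 40 g), rad. 0: leans to the robot, black bar showing; 1.868: leans to the bin, black round disc showing; upright 1.082. Along its free edge runs a loose roller, 8 mm thick, axis 58 mm from the pin: at 0, 51 mm before the pin, 69 mm above the worktop; at 1.868, 41 behind, 83 above. Pushed level past upright, it drops over in 0.5 s
- hinge_b (a point): column b (the columns' order in the row varies): middle of the tag's hinge pin, 42 mm above the worktop, pin along the board's y. The column's fixed open grey bin, 74 x 73 x 40 mm, walls 3 mm, rim 48 mm above the worktop, is centred 135 mm behind the pin (board +x), front at 98 mm. It has room for four bottles, 2 x 2, each about 17 mm off its middle in x and y
- tag_b (a joint): hinge of column b's white tag (46 wide, 4 mm thick, 40 g), rad. 0: leans to the robot, black bar showing; 1.868: leans to the bin, black round disc showing; upright 1.082. Along its free edge runs a loose roller, 8 mm thick, axis 58 mm from the pin: at 0, 51 mm before the pin, 69 mm above the worktop; at 1.868, 41 behind, 83 above. Pushed level past upright, it drops over in 0.5 s
- hinge_c (a point): column c (the columns' order in the row varies): middle of the tag's hinge pin, 42 mm above the worktop, pin along the board's y. The column's fixed open grey bin, 74 x 73 x 40 mm, walls 3 mm, rim 48 mm above the worktop, is centred 135 mm behind the pin (board +x), front at 98 mm. It has room for four bottles, 2 x 2, each about 17 mm off its middle in x and y
- tag_c (a joint): hinge of column c's white tag (46 wide, 4 mm thick, 40 g), rad. 0: leans to the robot, black bar showing; 1.868: leans to the bin, black round disc showing; upright 1.082. Along its free edge runs a loose roller, 8 mm thick, axis 58 mm from the pin: at 0, 51 mm before the pin, 69 mm above the worktop; at 1.868, 41 behind, 83 above. Pushed level past upright, it drops over in 0.5 s
- hinge_d (a point): column d (the columns' order in the row varies): middle of the tag's hinge pin, 42 mm above the worktop, pin along the board's y. The column's fixed open grey bin, 74 x 73 x 40 mm, walls 3 mm, rim 48 mm above the worktop, is centred 135 mm behind the pin (board +x), front at 98 mm. It has room for four bottles, 2 x 2, each about 17 mm off its middle in x and y
- tag_d (a joint): hinge of column d's white tag (46 wide, 4 mm thick, 40 g), rad. 0: leans to the robot, black bar showing; 1.868: leans to the bin, black round disc showing; upright 1.082. Along its free edge runs a loose roller, 8 mm thick, axis 58 mm from the pin: at 0, 51 mm before the pin, 69 mm above the worktop; at 1.868, 41 behind, 83 above. Pushed level past upright, it drops over in 0.5 s
- vial0: loose small white reagent bottle with white screw cap, 31 mm across, 58 mm tall, standing in one of the bins; origin at the centre of its underside. Not to be moved
- vial1: loose small white reagent bottle with white screw cap, 31 mm across, 58 mm tall, standing in one of the bins; origin at the centre of its underside. Not to be moved
- vial2: loose small white reagent bottle with white screw cap, 31 mm across, 58 mm tall, standing in one of the bins; origin at the centre of its underside. Not to be moved
- vial3: loose small white reagent bottle with white screw cap, 31 mm across, 58 mm tall, standing in one of the bins; origin at the centre of its underside. Not to be moved
- vial4: loose small white reagent bottle with white screw cap, 31 mm across, 58 mm tall, standing in one of the bins; origin at the centre of its underside. Not to be moved
- vial5: loose small white reagent bottle with white screw cap, 31 mm across, 58 mm tall, standing in one of the bins; origin at the centre of its underside. Not to be moved
- vial6: loose small white reagent bottle with white screw cap, 31 mm across, 58 mm tall, standing in one of the bins; origin at the centre of its underside. Not to be moved
- vial7: loose small white reagent bottle with white screw cap, 31 mm across, 58 mm tall, standing in one of the bins; origin at the centre of its underside. Not to be moved
- vial8: loose small white reagent bottle with white screw cap, 31 mm across, 58 mm tall, standing in one of the bins; origin at the centre of its underside. Not to be moved
- vial9: loose small white reagent bottle with white screw cap, 31 mm across, 58 mm tall, standing in one of the bins; origin at the centre of its underside. Not to be moved
- oil_bottle: loose small brown bottle with black cap, 27 mm across, 60 mm tall, on the board's front part in the middle, about 102 mm before the line of hinges; origin under its centre. Bystander
- marker_pen: loose marker pen, 135 mm long, 16 mm thick, lying on the board along the row, between the tag stands and the bins, about 64 mm behind the line of hinge pins; origin under its centre. Bystander
- tape_roll: loose roll of tape, 104 mm across, 25 mm tall, lying on the worktop to the right of the board; origin under its centre. Bystander
- specimen_cup_c: loose specimen cup with yellow lid, 60 mm across, 64 mm tall, behind the microscope; origin under its centre. Bystander

How it is judged:
By the outcome, as a careful person would: the job done as asked, in the order asked, and still so for the second after the job is handed in, with the robot touching nothing.
It also fails if it takes over 42 s, if anything falls off the work surface, if the arm or the gripper's body presses on something with over 40 N, if the wrist force passes 120 N, or if a joint passes its speed limit or range.

## Working session

There is one attempt and no reset: what is moved stays moved. The work goes in short steps, Python scripts to look and compute and a shell command to move; the robot and the scene stay as the last step left them, time stands still between calls to the robot, and variables do not carry over. Pictures are saved under pics/ and viewed, about 8 in all and at most 12, crops included, and the job is handed in when it is done.

```bash
mkdir -p pics; ls
python3 - <<'E'
from workcell import env
import cv2
for n in("top","side"):
    cv2.imwrite(f"pics/{n}0.png",env.snapshot(n)[:,:,::-1]); i=env.camera_info(n); print(n,i)
s=env.sense();print(s,env.tcp_to_grasp)
E
```

```text
pics
top {'K': array([[479.42386044,   0.        , 322.41653152],
       [  0.        , 479.42386044, 196.01697674],
       [  0.        ,   0.        ,   1.        ]]), 'eye': array([ 0.25920387, -0.19296446,  1.37978567]), 'orientation': array([-0.70363448, -0.06997256,  0.06614389,  0.70400806])}
side {'K': array([[405.42754436,   0.        , 323.06364379],
       [  0.        , 405.42754436, 199.60793334],
       [  0.        ,   0.        ,   1.        ]]), 'eye': array([ 0.48046131, -0.88534593,  0.64180294]), 'orientation': array([ 0.90835169,  0.4166015 , -0.01723717, -0.03229985])}
{'time': 0.1, 'joints': array([-1.32710605e+00,  2.21144682e-01,  1.52752603e+00,  2.15515974e-06,
        1.39472293e+00, -1.26086405e-01]), 'qvel': array([-0.00083405, -0.00257458, -0.00179355, -0.00112006,  0.00217088,
       -0.00106571]), 'joint_torque': array([ 7.08594089e-04, -4.95945954e+01, -3.88518333e+01,  7.01339892e-02,
        5.14675328e-02, -3.80610402e-05]), 'ee_pos': array([ 0.22574338, -0.58218531,  0.22153274]), 'tool_rot': array([-8.98999659e-04,  9.82956420e-01,  1.83836518e-01, -5.18613476e-05]), 'ft_force': array([ 0.07097937,  0.37403503, -0.05232599]), 'torque': array([ 0.00998538,  0.0036634 , -0.00788797]), 'finger_gap': 0.08685724954750329} 0.0187
```

View pics/top0.png

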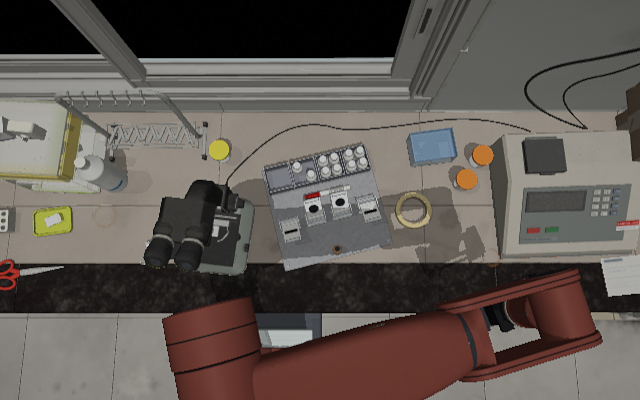

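View pics/side0.png

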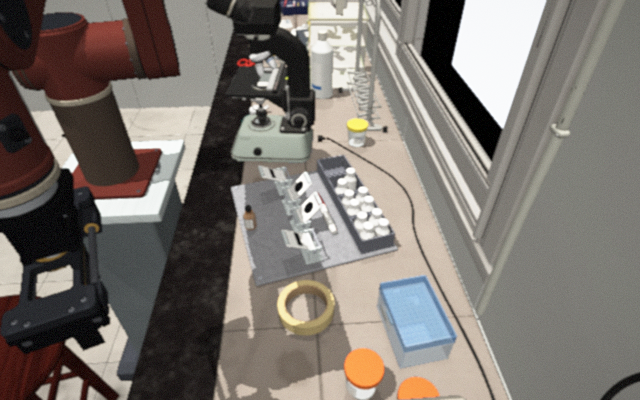

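The board is at about (262–392, 145–270) in the top view. The middle two tags (x≈314 and 341) show discs and the outer two (290 and 370) show bars. I'll enlarge the image to count the bottles and get the board pose.

```bash
cat > h.py <<'E'
import numpy as np
from workcell import env
from scipy.spatial.transform import Rotation as R
def cam(n):
    i=env.camera_info(n); q=i["orientation"]; return i["K"],i["eye"],R.from_quat([q[1],q[2],q[3],q[0]]).as_matrix()
def ray(n,u,v,z):
    K,e,M=cam(n); d=np.linalg.solve(K,[u,v,1.]); d=M@(d*[1,-1,-1]); return e+d*(z-e[2])/d[2]
def proj(n,p):
    K,e,M=cam(n); c=M.T@(np.asarray(p)-e)*[1,-1,-1]; c=K@c; return c[:2]/c[2]
E
python3 - <<'E'
import cv2
a=cv2.imread("pics/top0.png")[135:280,250:405]
b=cv2.imread("pics/side0.png")[145:290,225:405]
cv2.imwrite("pics/tc.png",cv2.resize(a,None,fx=4,fy=4,interpolation=cv2.INTER_CUBIC))
cv2.imwrite("pics/sc.png",cv2.resize(b,None,fx=4,fy=4,interpolation=cv2.INTER_CUBIC))
E
```

```text
(no output)
```

View pics/tc.png

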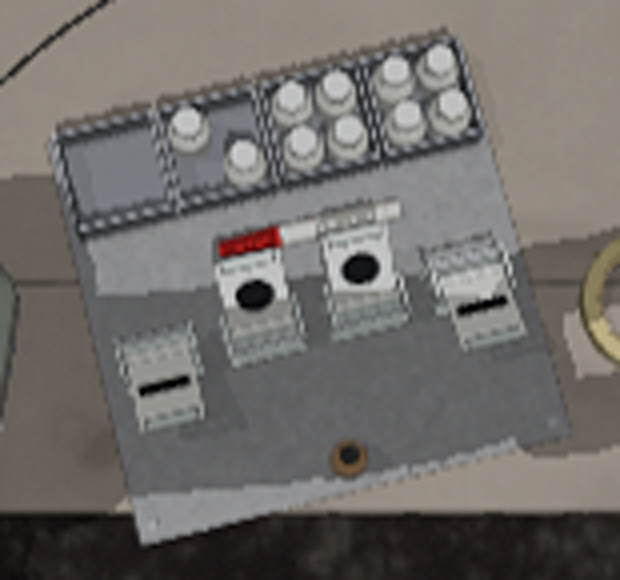

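View pics/sc.png

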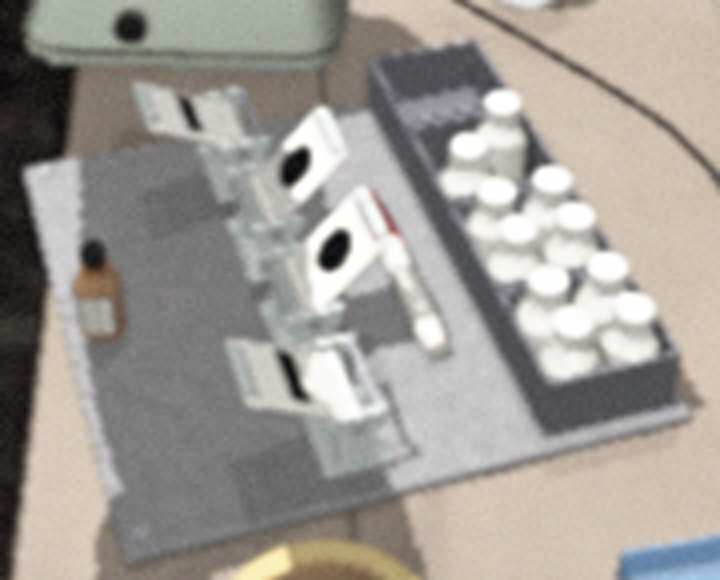

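Bins from left to right hold 0 bottles (bar, right), 2 (disc, wrong), 4 (disc, right) and 4 (bar, wrong), ten in total. So I need to push the y=+38 tag toward the robot and the y=-114 tag toward the bin. Next is the board pose.

```bash
cat >> h.py <<'E'
def fit(src,dst):
    src=np.array(src,float);dst=np.array(dst)[:,:2]
    a=src-src.mean(0);b=dst-dst.mean(0)
    th=np.arctan2((a[:,0]*b[:,1]-a[:,1]*b[:,0]).sum(),(a*b).sum())
    M=np.array([[np.cos(th),-np.sin(th)],[np.sin(th),np.cos(th)]])
    o=dst.mean(0)-M@src.mean(0); return th,o,dst-(src@M.T+o)
E
python3 - <<'E'
from h import *
T=lambda u,v,z: ray("top",250+u/4,135+v/4,z)
S=lambda u,v,z: ray("side",225+u/4,145+v/4,z)
def caps(y): return [(152,y+17),(152,y-17),(118,y+17),(118,y-17)]
# top view: near corners, cap tops (z=.066) in the full bins, disc/bar centres
src=[(-125,159),(-125,-159)]; dst=[T(140,545,.008),T(568,437,.008)]
src+=caps(-38)+caps(-114)
dst+=[T(u,v,.066) for u,v in[(291,98),(335,84),(303,142),(349,130),(395,69),(439,57),(407,114),(453,103)]]
th,o,r=fit(np.array(src)/1000,dst)
print("top",np.degrees(th),o,"\n",(r*1000).round(1).tolist())
s2=[(-125,159),(-125,-159),(180,-159)]; d2=[S(22,168,.008),S(125,560,.008),S(690,415,.008)]
t2,o2,r2=fit(np.array(s2)/1000,d2); print("side",np.degrees(t2),o2,(r2*1000).round(1).tolist())
s=env.sense(); q=s["tool_rot"]; print(R.from_quat([q[1],q[2],q[3],q[0]]).as_matrix().round(3))
M=np.array([[np.cos(th),-np.sin(th)],[np.sin(th),np.cos(th)]])
for n,p in dict(hp38=(0,.038),hm114=(0,-.114),pre38=(.072,.038),prem114=(-.08,-.114)).items(): print(n,M@p+o)
print("microscope edge",ray("top",253,220,0.02),"head",ray("top",235,195,.2))
E
```

```text
top 13.99457980287719 [ 0.47035343 -0.20252934] 
 [[-0.4, -1.1], [-1.1, 2.7], [-1.8, -0.6], [0.2, 1.2], [-0.9, -0.9], [-0.4, -0.4], [1.0, -0.8], [1.6, 0.8], [1.0, -0.7], [0.8, -0.3]]
side 14.242695475326974 [ 0.47068937 -0.20979535] [[0.9, -1.1], [1.8, 1.2], [-2.6, -0.1]]
[[ 0.932  0.361 -0.   ]
 [ 0.361 -0.932  0.002]
 [ 0.    -0.002 -1.   ]]
hp38 [ 0.46116388 -0.16565723]
hm114 [ 0.49792206 -0.31314566]
pre38 [ 0.53102682 -0.14824546]
prem114 [ 0.42029657 -0.33249207]
microscope edge [0.45489066 0.01325833 0.02      ] head [0.49236302 0.03295116 0.2       ]
```

```bash
cat >> h.py <<'E'
def where():
    s=env.sense(); th=np.radians(14); o=np.array([.4705,-.204]); M=np.array([[np.cos(th),-np.sin(th)],[np.sin(th),np.cos(th)]])
    q=s["tool_rot"]; m=R.from_quat([q[1],q[2],q[3],q[0]]).as_matrix()
    print("board xy mm",(M.T@(s["ee_pos"][:2]-o)*1000).round(1),"z",(s["ee_pos"][2]*1000).round(1),"yaw",np.degrees(np.arctan2(m[1,0],m[0,0])).round(2),"tilt",m[2,:2].round(3),"F",s["ft_force"].round(1),"gap",round(s["finger_gap"],3),"t",s["time"])
E
python3 -m jog '[[3.4,-2,0,0,0,1.4],[6.8,-4.1,0,0,0,1.4],[6.8,-4.1,0,0,0,1.4],[6.8,-4.1,0,0,0,1.4],[6.8,-4.1,0,0,0,1.4]]' 1 5; python3 -c "from h import *;where()"
```

```text
time: 0.6
ee_pos: [0.3796, -0.3832, 0.2221]
tool_rot: [-0.0, 0.992, 0.123, -0.0]
ft_force: [1.1, -0.4, -0.1]
finger_gap: 0.0548
board xy mm [-131.5 -151.9] z 222.1 yaw 14.16 tilt [-0.    -0.001] F [ 1.1 -0.4 -0.1] gap 0.055 t 0.6
```

```bash
python3 -m jog '[[1.2,-0.95,0,0,0,0],[1.2,-0.95,0,0,0,0],[1.2,-0.95,1,0,0,0],[1.2,-0.95,2,0,0,0],[1.2,-0.95,3,0,0,0]]'; python3 -m jog '[[0,0,0,0,0,0],[0,0,0,0,0,0],[0,0,0,0,0,0]]'; python3 -c "
from h import *;where()
import cv2
a=env.snapshot('side')[100:300,180:420,::-1];cv2.imwrite('pics/s1.png',cv2.resize(a,None,fx=3,fy=3))"
```

```text
time: 1.1
ee_pos: [0.4161, -0.3367, 0.1014]
tool_rot: [0.001, 0.992, 0.124, 0.0]
ft_force: [-0.2, -1.0, -0.5]
finger_gap: 0.0145
time: 1.4
ee_pos: [0.4173, -0.3382, 0.1051]
tool_rot: [0.002, 0.992, 0.123, 0.001]
ft_force: [-0.2, -0.1, 0.6]
finger_gap: 0.0009
board xy mm [ -84.1 -117.3] z 105.1 yaw 14.16 tilt [0.002 0.003] F [-0.2 -0.1  0.6] gap 0.001 t 1.4
```

View pics/s1.png

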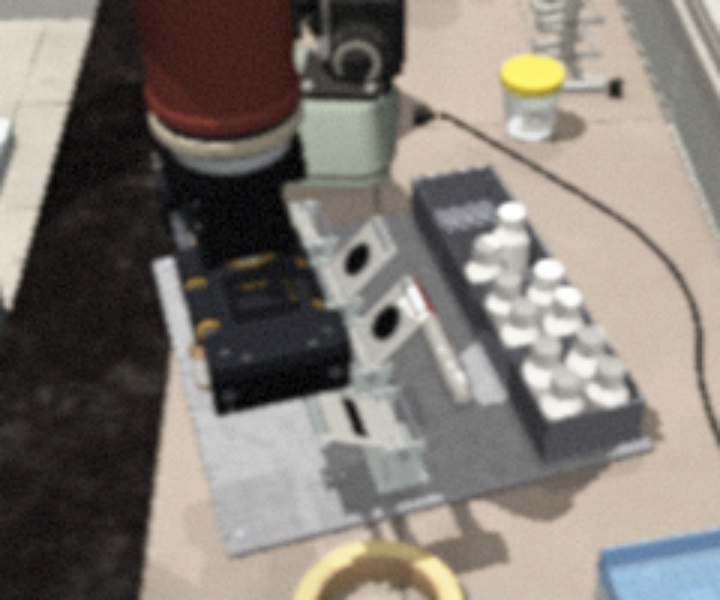

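Run:
```python
from h import *
f=lambda p:((proj("side",p)-[180,100])*3).round()
p=env.sense()["ee_pos"]; print("tcp",f(p))
th=np.radians(14);M=np.array([[np.cos(th),-np.sin(th)],[np.sin(th),np.cos(th)]]);o=np.array([.4705,-.204])
for b in[(-84,-117,105),(-84,-117,175),(-84+37,-117-95,175),(-84-37,-117-95,175),(-84+95,-117-37,175),(-84-37,-117-37,175),(-84+37,-117-37,175),(-51,-114,69),(-125,-159,8)]:
    b=np.array(b)/1000; w=M@b[:2]+o; print((b*1000).round(),f([*w,b[2]]))
```

```text
tcp [261. 384.]
[ -84. -117.  105.] [261. 384.]
[ -84. -117.  175.] [250. 299.]
[ -47. -212.  175.] [354. 395.]
[-121. -212.  175.] [218. 426.]
[  11. -154.  175.] [424. 306.]
[-121. -154.  175.] [199. 354.]
[ -47. -154.  175.] [327. 326.]
[ -51. -114.   69.] [314. 409.]
[-125. -159.    8.] [225. 549.]
```

```bash
python3 -m jog '[[0,-0.08,0.5,0,0,0],[0,-0.08,1.08,0,0,0],[0,-0.08,1.08,0,0,0],[0.25,-0.08,1.08,0,0,0],[0.5,-0.08,1.08,0,0,0]]';python3 -c "from h import *;where()"; python3 -m jog '[[0.25,0,0,0,0,0],[0.5,0,0,0,0,0],[0.75,0,0,0,0,0],[1,0,0,0,0,0],[1,0,0,0,0,0]]';python3 -c "from h import *;where()"
```

```text
time: 1.95
ee_pos: [0.4366, -0.3297, 0.0617]
tool_rot: [0.001, 0.992, 0.123, 0.001]
ft_force: [-0.7, 0.1, 0.7]
finger_gap: 0.0004
board xy mm [ -63.3 -113.7] z 61.7 yaw 14.15 tilt [0.002 0.003] F [-0.7  0.1  0.7] gap 0.0 t 1.95
time: 2.45
ee_pos: [0.475, -0.3182, 0.0594]
tool_rot: [0.0, 0.992, 0.124, 0.0]
ft_force: [-0.2, 0.5, -0.6]
finger_gap: 0.0009
board xy mm [ -23.3 -111.9] z 59.4 yaw 14.26 tilt [0.001 0.   ] F [-0.2  0.5 -0.6] gap 0.001 t 2.45
```

```bash
python3 -m jog '[[0.15,0,-0.1,0,0,0],[0.3,0,-0.15,0,0,0],[0.45,0,-0.15,0,0,0],[0.55,0,-0.15,0,0,0],[0.55,0,-0.15,0,0,0]]';python3 -c "from h import *;where()"; python3 -m jog '[[0,0,0,0,0,0],[-0.3,0,0,0,0,0],[-0.8,0,0,0,0,0],[-1.5,0,0,0,0,0],[-1.5,0,-1,0,0,0]]';python3 -c "
from h import *;where()
import cv2
a=env.snapshot('side')[100:300,180:420,::-1];cv2.imwrite('pics/s2.png',cv2.resize(a,None,fx=3,fy=3))"
```

```text
time: 2.95
ee_pos: [0.4954, -0.3132, 0.0654]
tool_rot: [0.0, 0.992, 0.124, 0.0]
ft_force: [0.4, -0.4, -0.5]
finger_gap: 0.0003
board xy mm [  -2.3 -112. ] z 65.4 yaw 14.21 tilt [0. 0.] F [ 0.4 -0.4 -0.5] gap 0.0 t 2.95
time: 3.45
ee_pos: [0.4295, -0.3248, 0.0992]
tool_rot: [-0.005, 0.992, 0.123, -0.005]
ft_force: [-0.4, 0.3, -1.2]
finger_gap: 0.0004
board xy mm [ -69.  -107.3] z 99.2 yaw 14.08 tilt [-0.008 -0.012] F [-0.4  0.3 -1.2] gap 0.0 t 3.45
```

View pics/s2.png

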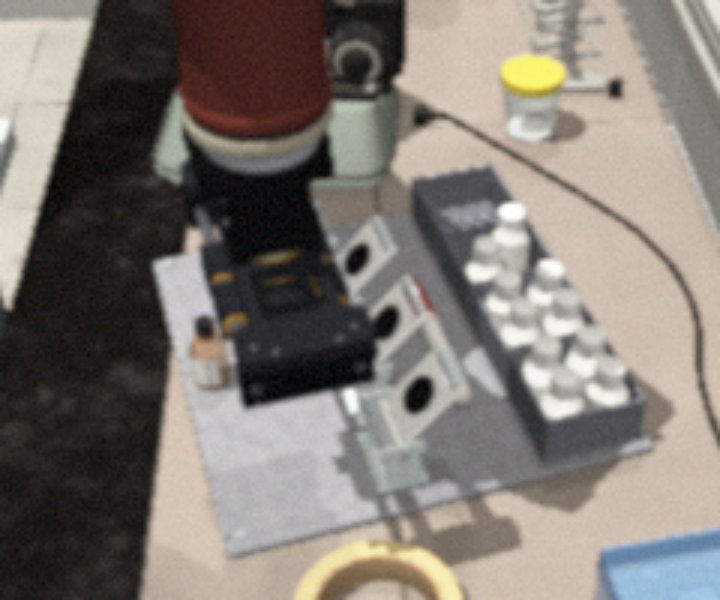

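The right tag now shows the disc, at about (420,395). Next I lift and cross over to behind the second tag from the left.

```bash
python3 -m jog '[[0,0,-1,0,0,0],[0,0,-2,0,0,0],[0.8,-0.8,-2.2,0,0,0],[1.6,-1.6,-2.2,0,0,0],[2.4,-2.4,-2.2,0,0,0]]'; python3 -m jog '[[0.6,-0.6,0,0,0,0],[1.2,-1.2,0,0,0,0],[1.2,-1.2,0,0,0,0],[1.2,-1.2,0,0,0,0]]';python3 -c "from h import *;where()"
```

```text
time: 4.0
ee_pos: [0.5063, -0.2111, 0.1944]
tool_rot: [0.001, 0.992, 0.123, 0.001]
ft_force: [-0.3, -0.0, -0.4]
finger_gap: 0.0005
time: 4.4
ee_pos: [0.5406, -0.153, 0.1932]
tool_rot: [0.0, 0.992, 0.124, -0.0]
ft_force: [-0.8, -0.8, -0.4]
finger_gap: 0.0004
board xy mm [80.3 32.6] z 193.2 yaw 14.27 tilt [-0.001  0.   ] F [-0.8 -0.8 -0.4] gap 0.0 t 4.4
```

```bash
python3 -m jog '[[-0.2,-0.12,0.5,0,0,0],[-0.2,-0.12,1.3,0,0,0],[-0.2,-0.12,2.1,0,0,0],[-0.2,-0.12,2.7,0,0,0],[-0.2,-0.12,2.95,0,0,0]]'; python3 -m jog '[[0,0,0,0,0,0],[0,0,0,0,0,0]]'; python3 -c "
from h import *;where()
import cv2
a=env.snapshot('side')[100:300,180:420,::-1];cv2.imwrite('pics/s3.png',cv2.resize(a,None,fx=3,fy=3))"
```

```text
time: 4.9
ee_pos: [0.5293, -0.1511, 0.0725]
tool_rot: [-0.001, 0.992, 0.123, -0.002]
ft_force: [-0.7, -0.2, -0.0]
finger_gap: 0.0001
time: 5.1
ee_pos: [0.5326, -0.1514, 0.0765]
tool_rot: [0.0, 0.992, 0.123, 0.001]
ft_force: [0.4, 0.5, 0.5]
finger_gap: 0.0004
board xy mm [72.9 36. ] z 76.5 yaw 14.13 tilt [0.001 0.001] F [0.4 0.5 0.5] gap 0.0 t 5.1
```

View pics/s3.png

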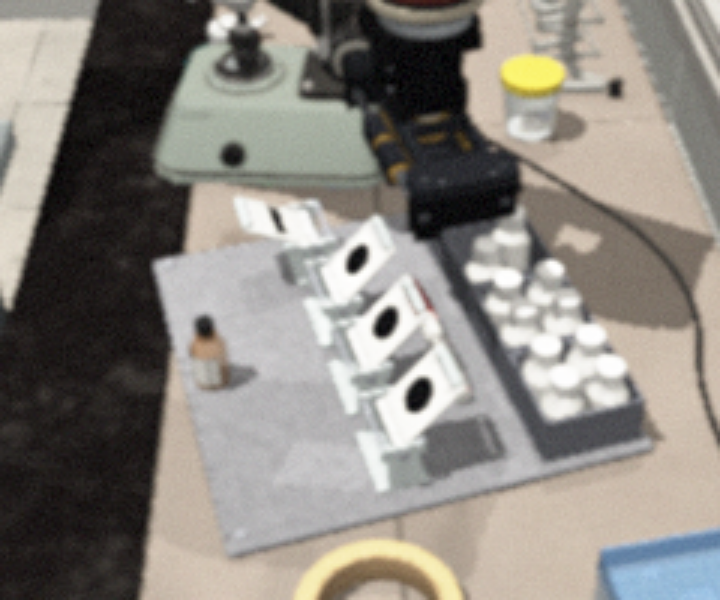

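Everything is as expected, with the gripper poised behind the second tag (355,260). Now I push it toward the robot.

```bash
python3 -m jog '[[-0.2,0,0.1,0,0,0],[-0.4,0,0.1,0,0,0],[-0.6,0,0.1,0,0,0],[-0.8,0,0.1,0,0,0],[-1,0,0.1,0,0,0]]';python3 -c "from h import *;where()"; python3 -m jog '[[-0.2,0,0,0,0,0],[-0.4,0,0,0,0,0],[-0.6,0,0,0,0,0],[-0.75,0,0,0,0,0],[-0.75,0,0,0,0,0]]';python3 -c "from h import *;where()"; python3 -m jog '[[0,0,0,0,0,0],[0.4,0,0,0,0,0],[1,0,0,0,0,0],[1.2,0,-1,0,0,0],[1.2,0,-2,0,0,0]]';python3 -m jog '[[0,0,-1,0,0,0],[0,0,-2,0,0,0],[0,0,-2,0,0,0]]';python3 -c "
from h import *;where()
import cv2
a=env.snapshot('side')[100:300,180:420,::-1];cv2.imwrite('pics/s4.png',cv2.resize(a,None,fx=3,fy=3))
"
```

```text
time: 5.65
ee_pos: [0.4926, -0.1604, 0.0715]
tool_rot: [0.0, 0.992, 0.123, 0.0]
ft_force: [0.0, -0.2, 0.4]
finger_gap: 0.0006
board xy mm [32. 37.] z 71.5 yaw 14.18 tilt [0. 0.] F [ 0.  -0.2  0.4] gap 0.001 t 5.65
time: 6.15
ee_pos: [0.4634, -0.1677, 0.0712]
tool_rot: [-0.0, 0.992, 0.123, -0.0]
ft_force: [-0.2, 0.7, 0.3]
finger_gap: 0.0001
board xy mm [ 1.9 37. ] z 71.2 yaw 14.15 tilt [-0. -0.] F [-0.2  0.7  0.3] gap 0.0 t 6.15
time: 6.65
ee_pos: [0.5108, -0.1547, 0.1506]
tool_rot: [-0.001, 0.992, 0.124, -0.002]
ft_force: [-0.1, -0.6, 0.3]
finger_gap: 0.0006
time: 6.95
ee_pos: [0.5146, -0.1572, 0.2386]
tool_rot: [0.003, 0.992, 0.124, 0.005]
ft_force: [-0.4, -0.4, 0.9]
finger_gap: 0.0005
board xy mm [54.1 34.8] z 238.6 yaw 14.22 tilt [0.009 0.008] F [-0.4 -0.4  0.9] gap 0.001 t 6.95
```

View pics/s4.png

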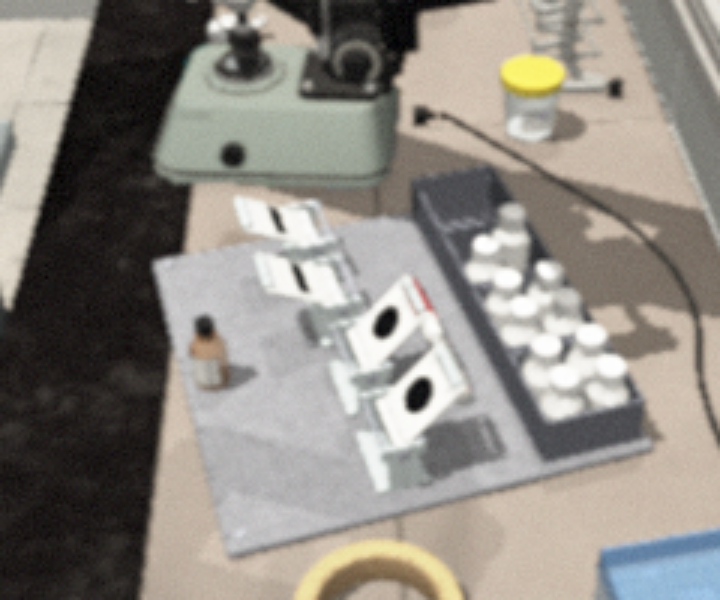

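From left to right the tags now show bar, bar, disc, disc (bars at (278,220) and (300,275), discs at (385,322) and (420,395)). The gripper is clear and nothing else has moved, so I'm handing in.

```bash
python3 -m jog '[[0,0,0,0,0,0],[0,0,0,0,0,0],[0,0,0,0,0,0]]'; python3 -c "from workcell import env;print(env.job_done())"
```

```text
time: 7.3
ee_pos: [0.5099, -0.1553, 0.2295]
tool_rot: [-0.001, 0.992, 0.124, -0.001]
ft_force: [-0.3, -0.3, -0.0]
finger_gap: 0.0008
the job is handed in; nothing more can be done
None
```

The two wrong tags are pushed over, so only the full bins show the disc, and the job is handed in. From left to right the bins held 0, 2, 4 and 4 bottles.

- **Rightmost tag (full bin, showed the bar):** pushed toward its bin, and it now shows the disc.
- **Second tag from the left (two bottles, showed the disc):** pushed toward the robot, and it now shows the bar.
- **Other two tags:** already right and left alone.

**Last checks:** the final side picture showed bar, bar, disc, disc. The bottles, pen and oil bottle looked unmoved in that picture. Force readings between moves stayed around 1 N, the gripper hung clear at about 230 mm, and the clock read about 7.3 s.

**Disagreement:** the two cameras placed the board about 7 mm apart sideways. I used roughly the top view's value, and the 46 mm wide tags left enough room for that.

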